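Lay out a Michelson interferometer on the optical bench

TASK

Lay out the interferometer around the clamped laser, prism table and camera: set the beam-splitter cube on the middle of the prism table, square to the beam, its engraved line lying so that it turns the laser beam away from the camera; stand the lens in the beam between laser and prism table, square to the beam, with the middle of its plate 6 cm from the laser's front; stand the plain mirror in the beam behind the prism table (on the side away from the laser), and the stage mirror beside the prism table straight opposite the camera. Both mirrors face the cube squarely, each with its mirror face 10 cm from the middle of the prism table. Everything ends upright and let go; do not knock any optic over, and leave the screwdriver, post holder and lens case where they are.

Things in the scene. Friction and masses are not known exactly. Their poses are not given: they have to be found in the camera images.
- laser: Laser, clamped: black box 150 long, 44 wide, top 72 above the bench (all sizes mm), on an aluminium block, yellow label on top near its front. Origin: on the bench below the middle of its front face. The beam leaves that face 50 above the bench along the laser's own -x; +x runs back along the box.
- prism_table: Prism table, clamped: plain aluminium disc 60 across on a steel post, flat top 35 above the bench, on the beam line 150 to 190 before the laser's front. Origin: on the bench under the disc's middle. Axes parallel to the laser's: -x along the beam, +y to the camera, -y to the free side across from it.
- camera: Camera, clamped: grey box 42 x 44 x 44, top 72 above the bench, a black round lens tube (end 43 before the box's middle) pointing at the prism table from the side, square to the beam, box middle 115 to 140 from the table's middle. Origin: on the bench under the box's middle; -x is the way it looks.
- beam_splitter: Loose black cube, 30 a side, round glass port in each side face, white line across its top. Origin: centre of underside; z up; the line runs from corner (-x,-y) to (+x,+y). Right when its x is parallel to the laser's x, either way round (a quarter turn is wrong); starts within 40 degrees of that. Hold by two parallel side faces. 55-90 g.
- lens: Loose lens: square black plate 40.6 wide (y) and high (30 to 70 above the bench), 12 thick (x), clear round glass 25 across in its middle, on a steel post 25 across with round foot 36 across. Origin: centre of underside. x is the lens axis (either way round serves). Hold the plate by its edges, 40.6 apart along y. 0.15-0.23 kg.
- mirror: Loose plain mirror: two square black plates 46 wide (y), 27 to 73 above the bench, together 23 deep, on a steel post with round foot 36 across; round silvery mirror 25 across in front, two steel knobs behind to x = 28. Origin: centre of the foot's underside. Faces its own -x; mirror face at x = -12.5. Hold plates by the edges 46 apart along y. 0.19-0.30 kg.
- stage_mirror: Loose mirror on a small stage: base 50 x 50, 20 high, micrometer screw out of its back to x = 55; on it a black block 32 wide (y), x -21 to -3, 34 to 66 above the bench, round silvery mirror 25 across on its front. Origin: centre of the base's underside. Faces its own -x; mirror face at x = -22. Hold the block by its sides, 32 apart along y. 0.22-0.35 kg.
- driver: Screwdriver with a red handle, about 150 long, lying on the bench; leave it alone. Origin under it, x along it.
- post_holder: Spare post holder: plain black upright tube 25 across, 50 high, with a steel side screw; leave it alone. Origin: centre of its underside.
- lens_case: Closed round lens case, 57 across, 23 high, grey lid; leave it alone. Origin: centre of its underside.
Mind the look-alikes: they are no part of the job. What is shaped like the prism_table but brown or orange is not meant.

How it is judged:
At the end, for the whole second after the job is handed in: Cube on prism table, within 10 mm of its middle, 11 deg of square, line on the right diagonal; lens 60 mm before laser (12), 10 mm of beam; mirror faces 100 mm from table's middle (12), 12 mm of line; lens and mirrors square in 9 deg, mirrors facing cube; all upright, at rest where told (horizontal distance between beam_splitter and prism_table below 0.01 m and height (world z) of beam_splitter between 0.031 and 0.039 m and angle between the x axis of beam_splitter and the x axis of laser, either way round below 0.2 rad and angle between each of beam_splitter, lens, mirror, stage_mirror's own z axis and vertical below 0.08 rad and linear speed of each of beam_splitter, lens, mirror, stage_mirror below 0.02 m/s and x of lens in the frame of laser between -0.072 and -0.048 m and y of lens in the frame of laser between -0.01 and 0.01 m and angle between the x axis of lens and the x axis of laser, either way round below 0.17 rad and height (world z) of each of lens, mirror, stage_mirror below 0.005 m and x of mirror in the frame of prism_table between -0.1245 and -0.1005 m and y of mirror in the frame of prism_table between -0.012 and 0.012 m and angle between the x axis of mirror and the x axis of prism_table, either way round below 0.17 rad and x of prism_table in the frame of mirror below 0 m and y of stage_mirror in the frame of prism_table between -0.134 and -0.11 m and x of stage_mirror in the frame of prism_table between -0.012 and 0.012 m and angle between the x axis of stage_mirror and the y axis of prism_table, either way round below 0.17 rad and x of prism_table in the frame of stage_mirror below 0 m); the robot touches nothing.
It fails at once if the screwdriver moved more than 2 cm (distance of driver from where it was at the start of the episode above 0.02 m).
It fails at once if the spare post holder moved more than 2 cm (distance of post_holder from where it was at the start of the episode above 0.02 m).
It fails at once if the lens case moved more than 2 cm (distance of lens_case from where it was at the start of the episode above 0.02 m).
It fails at once if an optic knocked over (angle between any of beam_splitter, lens, mirror, stage_mirror's own z axis and vertical above 0.7 rad).
It also fails if it takes over 109 s, if anything falls off the work surface, if the arm or the gripper's body presses on something with over 40 N, if the wrist force passes 120 N, or if a joint passes its speed limit or range.

ROBOT

A 7-joint arm with a two-finger parallel gripper is mounted at the origin on the work surface. World frame = base frame: x ahead of the robot, y to its left, z up, the work surface at z = 0. Lengths are in m, angles in rad, forces in N, time in s.
With the tool pointing down it reaches from about 0.4 to 0.85 m from the base axis. Payload 10.4 kg.
Tool frame: the origin (TCP) lies on the centre line of the jaws, within the pads' length; the fingertips stand 11 mm ahead of it and the grasp point (between the pads) lies 8 mm behind it (tip_reach is the distance from the TCP to the fingertips, in m); z points along the fingers, y is the line along which they close (so a half turn about z gives the same grasp; the last joint's range is limited). The gripper opens to 85 mm and grips with 20 to 120 N. Pads are 22 mm wide; open, the fingers measure 114 mm over their backs; the gripper's body (76 mm by 85 mm) begins 54 mm behind the grasp point. The pads swing forward as they close: fully open they stand 13 mm farther back than shut.
Start: joints at [1.209, 0.332, -0.065, 1.46, 0.022, 1.35, -0.088], TCP at [0.208, -0.589, 0.242] pointing down, gripper open.
Joint ranges: [-2.6, 2.6], [-0.5, 2.12], [-1.47, 1.34], [0.16, 2.42], [-1.27, 4.41], [0.06, 2.06], [-2.6, 2.6]. Speed limits (rad/s): [2.22, 2.22, 2.79, 2.79, 3.14, 3.14, 3.14].

INTERFACE

Orientations are given as a unit quaternion [x, y, z, w].
In Python, from workcell import get_obs, camera, hand_in, tip_reach gives the robot as it stands. The module is installed in compiled form; this text tells all that it offers.
- The arm moves only by the tool move_arm, never from a script. Its argument "plan" is a list of rows, each an object with "delta_pos": the shift along the tool's x, y, z in shares of 0.75 m (1.0 is 0.75 m), a list of three; "turn": the turn, a rotation vector about the tool's x, y, z in fractions of the full range, 1 being 4 rad, a list of three; "fingers": the closure, from 0 (fully open) to 1 (shut). A call has 1 to 12 rows; each row is the pose to reach, as a shift and turn from the pose commanded when the call began, along the tool's axes at that moment; what a row does not reach only later rows make up. A row lasts 1/8 s, in which the tool goes at most 62.5 mm and 10.7 degrees, less where a joint would pass 70% of its speed; a pose out of reach is approached as far as the arm can. A call with a gripper value outside its range is refused whole. The fingers move at their own pace and stop on an object; "force" is the grip in N (left out, the last holds). Time passes only in rows, so rows that repeat a pose let the fingers close. It gives the time, the measured TCP pose, the force, the opening and the grip force at its end, in the units of the state.
- get_obs(): the state, without advancing time (a new reading comes with each control period).
- camera(name): name is "scene" or "top"; returns a dict with "color" (384x512x3 uint8, red, green, blue), "range_z" (384x512 float32, m along the optical axis (not along the pixel's ray), 0 where there is no reading), "fx", "fy", "cx", "cy" (pixels), "R" (3x3) and "t" (3): a world point X has camera coordinates R X + t. Camera axes: x right, y down, z forward; pixel columns grow to the right and rows downward; lengths in m; the calibration is good to about 2 mm. A picture is of the moment at which its call begins.
- hand_in(): hands the job in; it is judged then, once.
The state is a dict: "clock": time; "joint_pos": joint angles; "joint_velocities": joint speeds; "tau": joint torques, N m; "position": TCP position; "ee_rot": TCP orientation; "ft_force": force on the tool from outside, world axes, zero at the start; "torque": the same for the moment, N m; "grip_width": opening from 0.0 (shut) to 1.0 (fully open); "grasp_force": force on a finger pad.
Only numpy, scipy, OpenCV 4.12 (cv2) and the standard library are available. Lean on these libraries where they do the work, as an engineer would, in place of code of your own. Each camera call takes 0.05 s, during which the arm holds its last target. There are 200 camera calls.

## Working session

There is one attempt and no reset: what is moved stays moved. The work goes in short steps, Python scripts to look and compute and a tool call to move; the robot and the scene stay as the last step left them, time stands still between calls to the robot, and variables do not carry over. Pictures are saved under pics/ and viewed, at most 14 in all, crops included, and the job is handed in when it is done.

Besides the shell and the picture viewer there is one more tool, called after "Emit:" as name(argument=value, ...) on one line, values as JSON. move_arm: Moves the arm, as the interface text tells. Its arguments: {"type":"object","properties":{"plan":{"type":"array","items":{"type":"object","properties":{"delta_pos":{"type":"array","items":{"type":"number"}},"turn":{"type":"array","items":{"type":"number"}},"fingers":{"type":"number"}}}},"force":{"type":"number"}},"required":["plan"]}

```bash
mkdir -p pics; python3 - <<'E'
from workcell import *
import cv2,numpy as np
o=get_obs();print({k:np.round(v,3) for k,v in o.items()},tip_reach)
for n in("scene","top"):
    c=camera(n);np.savez(f"{n}0.npz",**c)
    cv2.imwrite(f"pics/{n}0.png",cv2.resize(c["color"][:,:,::-1],(800,600),interpolation=cv2.INTER_CUBIC))
    print(n,c["fx"],c["cx"],c["cy"],np.round(c["R"],3).tolist(),np.round(c["t"],3), np.round(-c["R"].T@c["t"],3))
E
```

```text
{'clock': np.float64(0.0), 'joint_pos': array([ 1.209,  0.333, -0.065,  1.461,  0.022,  1.35 , -0.089]), 'joint_velocities': array([-0.   , -0.002,  0.001,  0.   ,  0.001, -0.001,  0.001]), 'tau': array([ 0.0000e+00, -6.2545e+01,  4.9000e-02, -3.9159e+01,  1.6000e-02,
        1.0000e-02,  0.0000e+00]), 'position': array([ 0.208, -0.589,  0.242]), 'ee_rot': array([ 0.986,  0.169, -0.   , -0.001]), 'ft_force': array([-0.06 ,  0.676,  0.174]), 'torque': array([ 0.012, -0.063, -0.052]), 'grasp_force': np.float64(0.0), 'grip_width': np.float64(1.002)} 0.011
scene 469.462002834336 256.1926402433146 186.7873506167572 [[-0.142, 0.99, -0.007], [0.685, 0.093, -0.722], [-0.714, -0.108, -0.692]] [ 0.088 -0.344  1.609] [1.397 0.119 0.865]
top 496.1337791847781 256.6598716863813 191.63634828125777 [[-0.018, -1.0, -0.013], [-0.999, 0.019, -0.047], [0.047, 0.012, -0.999]] [0.017 0.569 1.209] [ 0.511 -0.008  1.235]
```

View pics/top0.png

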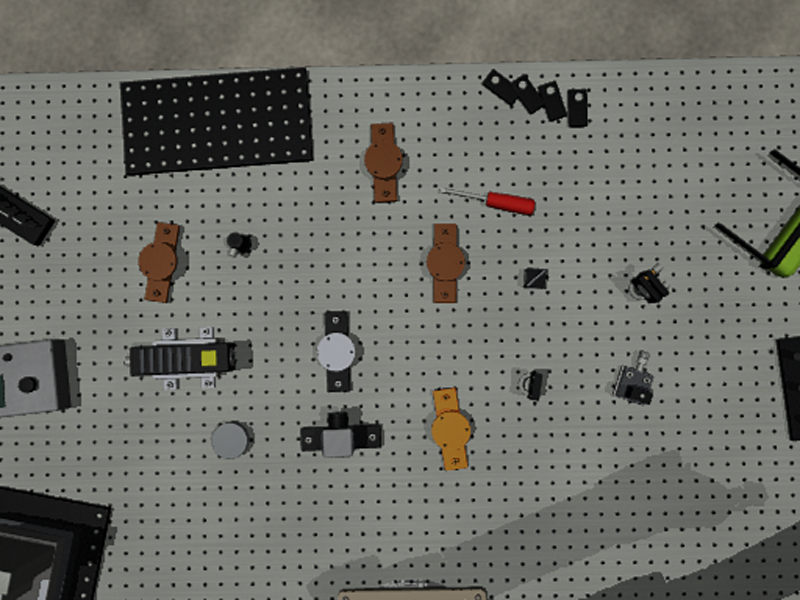

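View pics/scene0.png

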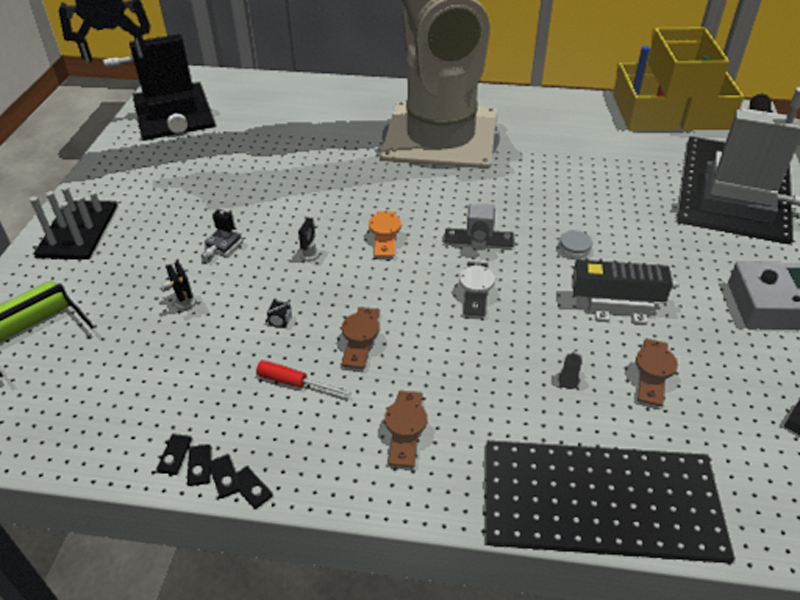

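Top view (800-px): laser (185,357, label 208,357), plain aluminium prism table (336,352), camera (338,440). Look-alikes of the table: brown discs (384,160), (158,262), (446,262) and orange (451,430) – rejected. Loose optics: cube (535,278), mirror (650,285), lens (533,383), stage mirror (635,380); similar dark things: post holder (238,243), black plates (540,95). Driver is at (510,203), lens case at (230,440).

```bash
cat > h.py <<'E'
import numpy as np,cv2
from workcell import *
def load(n,tag):
    c=camera(n);np.savez(f"{n}{tag}.npz",**c);return c
def cloud(c):
    v,u=np.mgrid[:384,:512];z=c["range_z"]
    P=np.stack([(u-c["cx"])/c["fx"]*z,(v-c["cy"])/c["fy"]*z,z],-1)
    return (P-c["t"])@c["R"]
def ray(c,u,v,h):
    d=c["R"].T@np.array([(u-c["cx"])/c["fx"],(v-c["cy"])/c["fy"],1]);o=-c["R"].T@c["t"]
    return (o+d*(h-o[2])/d[2])[:2]
def rect(P):
    (a,b),(w,h),g=cv2.minAreaRect((P[:,:2]*1000).astype(np.float32));return [round(float(x),1) for x in (a,b,w,h,g)]
E
python3 - <<'E'
from h import *
c=np.load("top0.npz");P=cloud(c)
im=c["color"][:,:,::-1]
a=cv2.resize(im[160:265,325:440],None,fx=5,fy=5,interpolation=cv2.INTER_CUBIC)
cv2.imwrite("pics/loose.png",a)
b=cv2.resize(im[200:300,80:240],None,fx=5,fy=5,interpolation=cv2.INTER_CUBIC)
cv2.imwrite("pics/fix.png",b)
print("bench z",np.nanmedian(P[300:340,100:200,2]))
m=((P[...,2]>.012)&(P[...,2]<.12)&(c["range_z"]>0)).astype(np.uint8)
n,l,s,ce=cv2.connectedComponentsWithStats(m)
for i in range(1,n):
    if 30<s[i,4]<4000:
        Q=P[l==i];print(np.round(ce[i]).astype(int),s[i,4],"zmax",round(np.percentile(Q[:,2],97),3),rect(Q),"top",rect(Q[Q[:,2]>np.percentile(Q[:,2],97)-.006]))
E
```

```text
bench z -0.0005413200686993172
[352  59] 33 zmax 0.019 [892.6, -237.4, 25.3, 11.1, 10.8] top [893.5, -237.3, 22.4, 11.1, 10.8]
[245 103] 809 zmax 0.039 [788.8, 30.9, 58.9, 123.4, 87.9] top [788.7, 31.9, 56.5, 57.4, 87.5]
[503 103] 95 zmax 0.041 [772.4, -597.2, 57.3, 8.1, 53.0] top [774.2, -594.5, 50.9, 5.4, 51.3]
[ 14 139] 675 zmax 0.056 [712.4, 613.4, 96.0, 50.4, 57.0] top [705.1, 602.2, 42.4, 3.1, 57.9]
[321 128] 374 zmax 0.029 [726.4, -131.2, 148.1, 25.3, 78.8] top [719.5, -167.9, 73.6, 22.2, 77.4]
[497 158] 781 zmax 0.049 [640.0, -562.3, 103.5, 139.6, 10.7] top [634.8, -595.0, 38.2, 78.6, 57.7]
[102 167] 809 zmax 0.039 [636.6, 386.8, 59.5, 124.8, 79.5] top [636.4, 386.9, 59.2, 56.7, 88.5]
[284 168] 801 zmax 0.039 [626.1, -63.5, 58.2, 124.0, 88.7] top [625.8, -62.8, 58.3, 56.8, 41.7]
[151 155] 143 zmax 0.054 [658.7, 261.2, 33.2, 25.5, 3.7] top [663.7, 261.8, 23.0, 22.6, 62.9]
[416 182] 364 zmax 0.075 [586.1, -377.5, 46.0, 42.1, 39.2] top [584.8, -377.4, 46.3, 39.9, 33.1]
[342 178] 179 zmax 0.034 [598.9, -201.6, 30.7, 32.3, 89.2] top [598.6, -201.8, 29.3, 31.6, 87.4]
[215 224] 792 
[... 336 characters left out ...]
[478.5, -600.6, 34.5, 6.0, 22.9]
[407 245] 483 zmax 0.069 [442.3, -358.3, 48.4, 79.5, 72.7] top [416.9, -349.1, 32.2, 18.5, 70.5]
[341 246] 167 zmax 0.074 [433.5, -190.0, 18.6, 40.6, 79.5] top [432.6, -193.1, 12.4, 40.1, 80.2]
[288 274] 836 zmax 0.039 [366.1, -65.4, 57.8, 126.5, 88.7] top [366.3, -65.3, 57.6, 57.7, 89.3]
[217 279] 882 zmax 0.075 [366.2, 106.0, 64.2, 125.7, 3.6] top [361.8, 105.6, 44.4, 55.9, 89.8]
[147 281] 438 zmax 0.027 [354.7, 278.4, 55.1, 55.7, 43.9] top [353.6, 279.5, 53.6, 53.3, 88.9]
[ 31 348] 2612 zmax 0.111 [195.8, 570.4, 175.0, 147.3, 78.6] top [203.7, 548.9, 77.4, 45.6, 34.4]
[262 380] 44 zmax 0.016 [111.1, 3.1, 41.2, 12.7, 88.7] top [111.1, 3.1, 41.2, 12.7, 88.7]
```

View pics/loose.png

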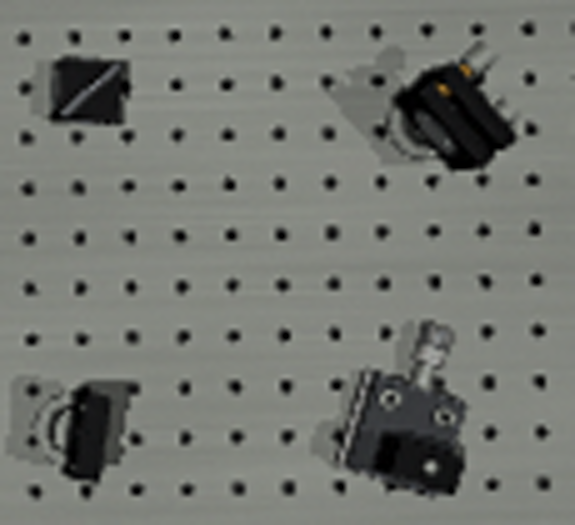

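View pics/fix.png

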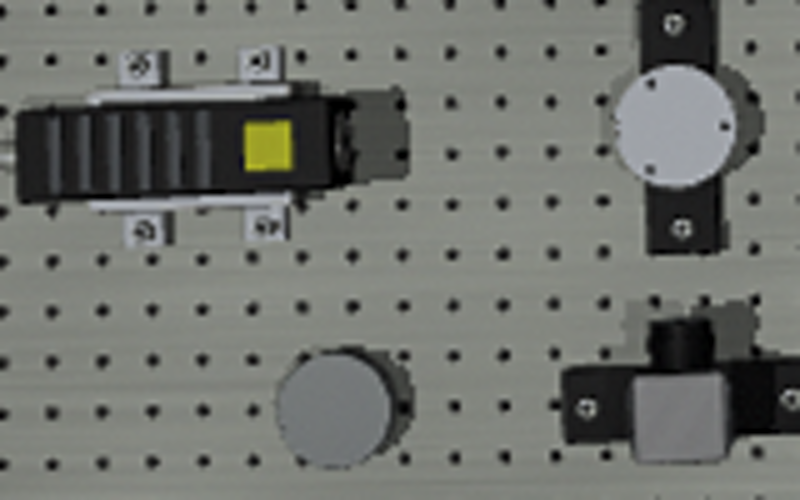

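Crops: cube at (90,90) with its line "/" (already the right diagonal, since "/" turns the rightward beam upward, away from the camera). Mirror (455,115) faces lower-left, lens plate (90,430), stage mirror block (420,462) with its screw upward. The fixed crop shows the laser front at (335,140), disc (675,125) and camera (682,415).

```bash
cat >> h.py <<'E'
from scipy.spatial.transform import Rotation as R_
def go(x,y,z,yaw):   # target TCP mm, tool-y yaw deg (mod 180) -> delta_pos, turn about tool z
    o=get_obs();r=R_.from_quat(o["ee_rot"]);M=r.as_matrix()
    cur=np.degrees(np.arctan2(M[1,1],M[0,1]))
    # desired upright orientation: tool z down
    d=(yaw-cur+90)%180-90
    D=R_.from_euler('z',cur+d+90,degrees=True)*R_.from_euler('x',180,degrees=True)
    print("delta",np.round(M.T@(np.array([x,y,z])/1000-o["position"]),4),"turn",np.round((r.inv()*D).as_rotvec(),3),"cur yaw",round(cur,1),"pos",np.round(o["position"]*1000,1),"j7",round(o["joint_pos"][6],2),"j1",round(o["joint_pos"][0],2),"w",round(float(o["grip_width"]),3),"gf",round(float(o["grasp_force"]),1),"F",np.round(o["ft_force"],1))
E
python3 - <<'E'
from h import *
c=np.load("top0.npz");P=cloud(c)
def sel(x,y,r,z0,z1):
    return P[(np.hypot(P[...,0]*1000-x,P[...,1]*1000-y)<r)&(P[...,2]>z0)&(P[...,2]<z1)]
for z0 in(.062,.068,.071): print("mirror",rect(sel(585,-377,50,z0,.1)))
print("cube",rect(sel(599,-202,40,.024,.1)),"lens",rect(sel(433,-193,40,.06,.1)),"stage",rect(sel(417,-349,40,.055,.1)))
print("laser",rect(sel(483,341,110,.068,.1)),rect(sel(483,341,110,.072,.1)))
for u in [(1.,)]: pass
cu=sel(599,-202,40,.024,.1); 
# line of the cube: bright pixels in the cube's top
g=c["color"].mean(-1); m=(np.hypot(P[...,0]*1000-599,P[...,1]*1000+202)<17)&(P[...,2]>.024)&(g>80)
q=P[m][:,:2];q=q-q.mean(0);print("line yaw",len(q),np.degrees(np.arctan2(*np.linalg.svd(q)[2][0][::-1])))
go(598.7,-201.7,120,-4)
E
```

```text
mirror [584.9, -377.3, 46.4, 40.4, 33.9]
mirror [584.8, -377.4, 46.3, 39.9, 33.1]
mirror [583.9, -376.2, 46.3, 37.3, 32.4]
cube [598.8, -201.9, 29.9, 32.0, 89.2] lens [432.6, -193.1, 12.4, 40.1, 80.3] stage [417.0, -349.0, 32.6, 18.6, 70.9]
laser [483.5, 341.6, 43.9, 150.2, 1.5] [483.6, 341.0, 42.7, 148.9, 1.9]
line yaw 17 141.00653252009613
delta [ 0.4976 -0.2353  0.1219] turn [-1.000e-03 -1.000e-03 -1.162e+00] cur yaw -70.6 pos [ 207.6 -589.2  241.6] j7 -0.09 j1 1.21 w 1.0 gf 0.0 F [ 0.2 -0.3  0.2]
```

Units first: shifts go in shares of 0.75 m and turns go in shares of 4 rad. So 0.498 m / 0.75 = 0.664, -0.235 m / 0.75 = -0.3133, -1.162 rad / 4 = -0.2905.

Emit:
move_arm(plan=[{"delta_pos": [0.664,-0.3133,0.1627],"turn": [0,0,-0.2905],"fingers": 0.2},{"delta_pos": [0.664,-0.3133,0.1627],"turn": [0,0,-0.2905],"fingers": 0.2},{"delta_pos": [0.664,-0.3133,0.1627],"turn": [0,0,-0.2905],"fingers": 0.2},{"delta_pos": [0.664,-0.3133,0.1627],"turn": [0,0,-0.2905],"fingers": 0.2},{"delta_pos": [0.664,-0.3133,0.1627],"turn": [0,0,-0.2905],"fingers": 0.2},{"delta_pos": [0.664,-0.3133,0.1627],"turn": [0,0,-0.2905],"fingers": 0.2},{"delta_pos": [0.664,-0.3133,0.1627],"turn": [0,0,-0.2905],"fingers": 0.2},{"delta_pos": [0.664,-0.3133,0.1627],"turn": [0,0,-0.2905],"fingers": 0.2},{"delta_pos": [0.664,-0.3133,0.1627],"turn": [0,0,-0.2905],"fingers": 0.2},{"delta_pos": [0.664,-0.3133,0.1627],"turn": [0,0,-0.2905],"fingers": 0.2},{"delta_pos": [0.664,-0.3133,0.1627],"turn": [0,0,-0.2905],"fingers": 0.2},{"delta_pos": [0.664,-0.3133,0.1627],"turn": [0,0,-0.2905],"fingers": 0.2}], force=30)

```text
clock: 1.6
position: [0.5986, -0.2041, 0.1205]
ee_rot: [0.732, 0.681, -0.0, 0.0]
ft_force: [-0.9, -0.3, 0.0]
grip_width: 0.795
grasp_force: 0.0
```

```bash
python3 -c "
from h import *
go(598.7,-201.7,14,-3)"
```

```text
delta [ 2.500e-03 -1.000e-04  1.065e-01] turn [-0.     0.001 -0.02 ] cur yaw -4.1 pos [ 598.6 -204.1  120.5] j7 0.03 j1 0.61 w 0.795 gf 0.0 F [-0.9 -0.3  0. ]
```

Scaled: 0.106 m / 0.75 = 0.1413, 0.09 m / 0.75 = 0.12, -0.02 rad / 4 = -0.005.

Emit:
move_arm(plan=[{"delta_pos": [0,0,0.0667],"turn": [0,0,-0.005],"fingers": 0.2},{"delta_pos": [0,0,0.12],"turn": [0,0,-0.005],"fingers": 0.2},{"delta_pos": [0,0,0.1413],"turn": [0,0,-0.005],"fingers": 0.2},{"delta_pos": [0,0,0.1413],"turn": [0,0,-0.005],"fingers": 0.2},{"delta_pos": [0,0,0.1413],"turn": [0,0,-0.005],"fingers": 0.2}])

```text
clock: 2.22
position: [0.6004, -0.2029, 0.0162]
ee_rot: [0.725, 0.689, 0.001, 0.001]
ft_force: [0.1, -0.7, 1.1]
grip_width: 0.8
grasp_force: 0.0
```

```bash
python3 -c "
from h import *
go(598.7,-201.7,14,-3)"
```

```text
delta [ 0.0011 -0.0018  0.0022] turn [0.003 0.001 0.002] cur yaw -2.9 pos [ 600.4 -202.9   16.2] j7 0.0 j1 0.59 w 0.8 gf 0.0 F [ 0.1 -0.7  1.1]
```

Good; close on it and lift.

Scaled: -0.12 m / 0.75 = -0.16, -0.09 m / 0.75 = -0.12.

Emit:
move_arm(plan=[{"delta_pos": [0,0,0],"turn": [0,0,0],"fingers": 1},{"delta_pos": [0,0,0],"turn": [0,0,0],"fingers": 1},{"delta_pos": [0,0,0],"turn": [0,0,0],"fingers": 1},{"delta_pos": [0,0,0],"turn": [0,0,0],"fingers": 1},{"delta_pos": [0,0,0],"turn": [0,0,0],"fingers": 1},{"delta_pos": [0,0,0],"turn": [0,0,0],"fingers": 1},{"delta_pos": [0,0,0],"turn": [0,0,0],"fingers": 1},{"delta_pos": [0,0,-0.0533],"turn": [0,0,0],"fingers": 1},{"delta_pos": [0,0,-0.12],"turn": [0,0,0],"fingers": 1},{"delta_pos": [0,0,-0.16],"turn": [0,0,0],"fingers": 1},{"delta_pos": [0,0,-0.16],"turn": [0,0,0],"fingers": 1},{"delta_pos": [0,0,-0.16],"turn": [0,0,0],"fingers": 1}])

```text
clock: 3.72
position: [0.5987, -0.2023, 0.1333]
ee_rot: [0.725, 0.689, -0.0, -0.001]
ft_force: [0.8, 0.1, -1.2]
grip_width: 0.344
grasp_force: 30.1
```

```bash
python3 -c "
from h import *
c=load('top','1');P=cloud(c);s=load('scene','1')
go(489.3,108.5,120,1.4)
cv2.imwrite('pics/grasp1.png',np.hstack([cv2.resize(k['color'][a:a+90,b:b+90,::-1],(400,400)) for k,a,b in((c,140,300),(s,130,130))]))"
```

```text
delta [ 0.3048 -0.1246  0.0132] turn [-0.002 -0.001 -0.074] cur yaw -2.9 pos [ 598.5 -202.2  132.8] j7 0.05 j1 0.62 w 0.348 gf 30.1 F [-0.  -0.5 -0.2]
```

View pics/grasp1.png

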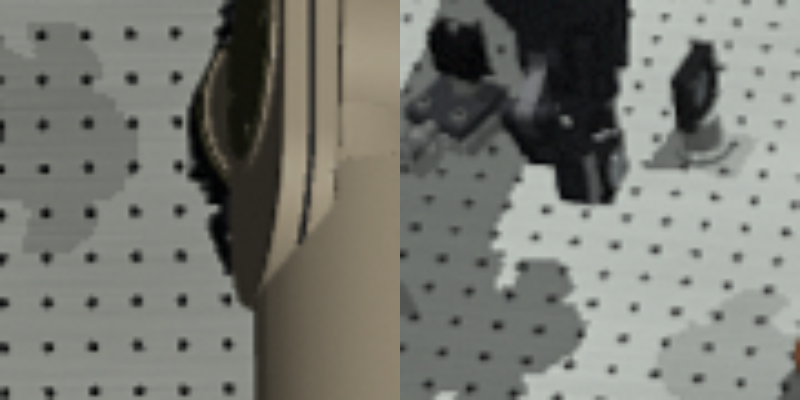

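The cube is held (opening 29 mm, right panel shows it between the fingers at (590,170)). Carry it to the table.

Scaled: 0.304 m / 0.75 = 0.4053, -0.125 m / 0.75 = -0.1667, -0.074 rad / 4 = -0.0185.

Emit:
move_arm(plan=[{"delta_pos": [0.4053,-0.1667,0.0173],"turn": [0,0,-0.0185],"fingers": 1},{"delta_pos": [0.4053,-0.1667,0.0173],"turn": [0,0,-0.0185],"fingers": 1},{"delta_pos": [0.4053,-0.1667,0.0173],"turn": [0,0,-0.0185],"fingers": 1},{"delta_pos": [0.4053,-0.1667,0.0173],"turn": [0,0,-0.0185],"fingers": 1},{"delta_pos": [0.4053,-0.1667,0.0173],"turn": [0,0,-0.0185],"fingers": 1},{"delta_pos": [0.4053,-0.1667,0.0173],"turn": [0,0,-0.0185],"fingers": 1},{"delta_pos": [0.4053,-0.1667,0.0173],"turn": [0,0,-0.0185],"fingers": 1},{"delta_pos": [0.4053,-0.1667,0.0173],"turn": [0,0,-0.0185],"fingers": 1},{"delta_pos": [0.4053,-0.1667,0.0173],"turn": [0,0,-0.0185],"fingers": 1}])

```text
clock: 4.95
position: [0.4902, 0.1058, 0.1211]
ee_rot: [0.7, 0.715, -0.0, -0.0]
ft_force: [0.9, 0.4, -0.4]
grip_width: 0.344
grasp_force: 30.1
```

```bash
python3 -c "
from h import *
go(489.3,107.5,52,1.4)"
```

```text
delta [ 0.0017 -0.0009  0.0691] turn [-0.     0.    -0.003] cur yaw 1.2 pos [490.2 105.8 121.1] j7 -0.42 j1 0.31 w 0.344 gf 30.1 F [ 0.9  0.4 -0.4]
```

Scaled: 0.067 m / 0.75 = 0.0893, -0.001 m / 0.75 = -0.0013.

Emit:
move_arm(plan=[{"delta_pos": [0.0013,-0.0013,0.0533],"turn": [0,0,0],"fingers": 1},{"delta_pos": [0.0013,-0.0013,0.08],"turn": [0,0,0],"fingers": 1},{"delta_pos": [0.0013,-0.0013,0.0893],"turn": [0,0,0],"fingers": 1},{"delta_pos": [0.0013,-0.0013,0.0893],"turn": [0,0,0],"fingers": 1},{"delta_pos": [0.0013,-0.0013,0.0893],"turn": [0,0,0],"fingers": 1}])

```text
clock: 5.58
position: [0.4894, 0.1085, 0.0552]
ee_rot: [0.699, 0.715, 0.001, 0.0]
ft_force: [-0.1, -0.5, -0.7]
grip_width: 0.343
grasp_force: 30.1
```

```bash
python3 -c "
from h import *
go(489.3,107.5,51,1.4)"
```

```text
delta [-0.001  -0.0001  0.0042] turn [ 0.001 -0.    -0.001] cur yaw 1.4 pos [489.4 108.5  55.2] j7 -0.48 j1 0.28 w 0.343 gf 30.1 F [-0.1 -0.5 -0.7]
```

Scaled: 0.004 m / 0.75 = 0.0053, 0.002 m / 0.75 = 0.0027.

Emit:
move_arm(plan=[{"delta_pos": [0,0,0.0027],"turn": [0,0,0],"fingers": 1},{"delta_pos": [0,0,0.0053],"turn": [0,0,0],"fingers": 1},{"delta_pos": [0,0,0.0053],"turn": [0,0,0],"fingers": 1}])

```text
clock: 5.95
position: [0.4886, 0.1085, 0.0503]
ee_rot: [0.699, 0.716, -0.0, 0.0]
ft_force: [-0.6, -0.1, -0.6]
grip_width: 0.343
grasp_force: 30.2
```

```bash
python3 -c "
from h import *
go(489.3,107.5,51,1.4)"
```

```text
delta [-0.001   0.0006 -0.0007] turn [ 0.  0. -0.] cur yaw 1.4 pos [488.6 108.5  50.3] j7 -0.49 j1 0.27 w 0.343 gf 30.2 F [-0.6 -0.1 -0.6]
```

Scaled: 0.001 m / 0.75 = 0.0013.

Emit:
move_arm(plan=[{"delta_pos": [0,0,0.0013],"turn": [0,0,0],"fingers": 1},{"delta_pos": [0,0,0.0013],"turn": [0,0,0],"fingers": 1}])

```text
clock: 6.2
position: [0.4887, 0.1085, 0.0502]
ee_rot: [0.699, 0.716, -0.0, 0.0]
ft_force: [-4.6, -1.4, 12.5]
grip_width: 0.346
grasp_force: 31.8
```

Scaled: 0.001 m / 0.75 = 0.0013.

Emit:
move_arm(plan=[{"delta_pos": [0,0,0.0013],"turn": [0,0,0],"fingers": 1},{"delta_pos": [0,0,0.0013],"turn": [0,0,0],"fingers": 1}])

```text
clock: 6.45
position: [0.4887, 0.1085, 0.0501]
ee_rot: [0.699, 0.716, -0.001, 0.001]
ft_force: [-11.7, -3.7, 27.4]
grip_width: 0.347
grasp_force: 33.8
```

Scaled: -0.1 m / 0.75 = -0.1333, -0.08 m / 0.75 = -0.1067.

Emit:
move_arm(plan=[{"delta_pos": [0,0,-0.0027],"turn": [0,0,0],"fingers": 1},{"delta_pos": [0,0,-0.0027],"turn": [0,0,0],"fingers": 0.3},{"delta_pos": [0,0,-0.0027],"turn": [0,0,0],"fingers": 0.3},{"delta_pos": [0,0,-0.0027],"turn": [0,0,0],"fingers": 0.3},{"delta_pos": [0,0,-0.0027],"turn": [0,0,0],"fingers": 0.3},{"delta_pos": [0,0,-0.04],"turn": [0,0,0],"fingers": 0.2},{"delta_pos": [0,0,-0.1067],"turn": [0,0,0],"fingers": 0.2},{"delta_pos": [0,0,-0.1333],"turn": [0,0,0],"fingers": 0.2},{"delta_pos": [0,0,-0.1333],"turn": [0,0,0],"fingers": 0.2}])

```text
clock: 7.58
position: [0.4896, 0.1087, 0.1498]
ee_rot: [0.699, 0.715, 0.001, 0.001]
ft_force: [0.3, -0.0, -1.0]
grip_width: 0.8
grasp_force: 0.0
```

```bash
python3 -c "
from h import *
go(432.6,-193.1,140,-9.8)
s=load('scene','2')
cv2.imwrite('pics/p2.png',cv2.resize(s['color'][120:220,240:360,::-1],(600,500)))"
```

```text
delta [-0.3003 -0.0642  0.0096] turn [ 0.003 -0.     0.195] cur yaw 1.4 pos [489.6 108.7 149.8] j7 -0.4 j1 0.33 w 0.8 gf 0.0 F [ 0.3 -0.  -1. ]
```

View pics/p2.png

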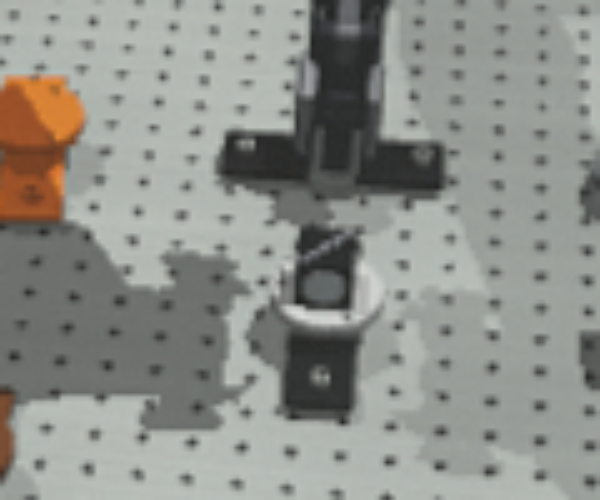

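The cube sits upright on the disc (325,280), with the line from lower-left to upper-right, i.e. the right diagonal. Next, the lens.

Scaled: -0.3 m / 0.75 = -0.4, -0.064 m / 0.75 = -0.0853, 0.195 rad / 4 = 0.0488.

Emit:
move_arm(plan=[{"delta_pos": [-0.4,-0.0853,0.0133],"turn": [0,0,0.0488],"fingers": 0.1},{"delta_pos": [-0.4,-0.0853,0.0133],"turn": [0,0,0.0488],"fingers": 0.1},{"delta_pos": [-0.4,-0.0853,0.0133],"turn": [0,0,0.0488],"fingers": 0.1},{"delta_pos": [-0.4,-0.0853,0.0133],"turn": [0,0,0.0488],"fingers": 0.1},{"delta_pos": [-0.4,-0.0853,0.0133],"turn": [0,0,0.0488],"fingers": 0.1},{"delta_pos": [-0.4,-0.0853,0.0133],"turn": [0,0,0.0488],"fingers": 0.1},{"delta_pos": [-0.4,-0.0853,0.0133],"turn": [0,0,0.0488],"fingers": 0.1},{"delta_pos": [-0.4,-0.0853,0.0133],"turn": [0,0,0.0488],"fingers": 0.1},{"delta_pos": [-0.4,-0.0853,0.0133],"turn": [0,0,0.0488],"fingers": 0.1}])

```text
clock: 8.75
position: [0.4322, -0.1919, 0.1382]
ee_rot: [0.764, 0.645, -0.0, -0.0]
ft_force: [0.2, 0.3, 0.3]
grip_width: 0.901
grasp_force: 0.0
```

```bash
python3 -c "
from h import *
go(432.6,-193.1,47,-9.8)"
```

```text
delta [-0.0011  0.0006  0.0912] turn [-0.    -0.     0.002] cur yaw -9.7 pos [ 432.2 -191.9  138.2] j7 0.11 j1 0.73 w 0.901 gf 0.0 F [0.2 0.3 0.3]
```

Scaled: 0.091 m / 0.75 = 0.1213, 0.075 m / 0.75 = 0.1.

Emit:
move_arm(plan=[{"delta_pos": [-0.0013,0.0013,0.0533],"turn": [0,0,0],"fingers": 0.1},{"delta_pos": [-0.0013,0.0013,0.1],"turn": [0,0,0],"fingers": 0.1},{"delta_pos": [-0.0013,0.0013,0.1213],"turn": [0,0,0],"fingers": 0.1},{"delta_pos": [-0.0013,0.0013,0.1213],"turn": [0,0,0],"fingers": 0.1},{"delta_pos": [-0.0013,0.0013,0.1213],"turn": [0,0,0],"fingers": 0.5},{"delta_pos": [-0.0013,0.0013,0.1213],"turn": [0,0,0],"fingers": 1},{"delta_pos": [-0.0013,0.0013,0.1213],"turn": [0,0,0],"fingers": 1},{"delta_pos": [-0.0013,0.0013,0.1213],"turn": [0,0,0],"fingers": 1},{"delta_pos": [-0.0013,0.0013,0.1213],"turn": [0,0,0],"fingers": 1},{"delta_pos": [-0.0013,0.0013,0.1213],"turn": [0,0,0],"fingers": 1},{"delta_pos": [-0.0013,0.0013,0.1213],"turn": [0,0,0],"fingers": 1}], force=40)

```text
clock: 10.12
position: [0.4333, -0.1945, 0.0485]
ee_rot: [0.765, 0.644, 0.0, 0.001]
ft_force: [-2.5, -0.1, 6.3]
grip_width: 0.472
grasp_force: 39.8
```

```bash
python3 -c "
from h import *
go(432.6,-193.1,47,-9.8)"
```

```text
delta [ 0.0012 -0.0009  0.0015] turn [ 0.002  0.001 -0.   ] cur yaw -9.8 pos [ 433.3 -194.5   48.5] j7 0.05 j1 0.71 w 0.472 gf 39.8 F [-2.5 -0.1  6.3]
```

Scaled: -0.13 m / 0.75 = -0.1733, -0.08 m / 0.75 = -0.1067.

Emit:
move_arm(plan=[{"delta_pos": [0,0,-0.04],"turn": [0,0,0],"fingers": 1},{"delta_pos": [0,0,-0.1067],"turn": [0,0,0],"fingers": 1},{"delta_pos": [0,0,-0.1733],"turn": [0,0,0],"fingers": 1},{"delta_pos": [0,0,-0.1733],"turn": [0,0,0],"fingers": 1},{"delta_pos": [0,0,-0.1733],"turn": [0,0,0],"fingers": 1}])

```text
clock: 10.75
position: [0.4323, -0.1941, 0.1769]
ee_rot: [0.765, 0.644, -0.0, -0.0]
ft_force: [0.7, 0.8, -2.9]
grip_width: 0.472
grasp_force: 41.5
```

```bash
python3 -c "
from h import *
go(486.9,205.5,178,1.4)"
```

```text
delta [ 0.403  -0.0142 -0.0012] turn [-0.     0.    -0.196] cur yaw -9.8 pos [ 432.3 -194.1  176.9] j7 0.13 j1 0.74 w 0.472 gf 41.5 F [ 0.7  0.8 -2.9]
```

Scaled: 0.403 m / 0.75 = 0.5373, 0.36 m / 0.75 = 0.48, -0.196 rad / 4 = -0.049.

Emit:
move_arm(plan=[{"delta_pos": [0.08,-0.0027,0],"turn": [0,0,-0.0075],"fingers": 1},{"delta_pos": [0.1467,-0.0053,0],"turn": [0,0,-0.015],"fingers": 1},{"delta_pos": [0.2133,-0.008,0],"turn": [0,0,-0.0225],"fingers": 1},{"delta_pos": [0.28,-0.0107,0],"turn": [0,0,-0.03],"fingers": 1},{"delta_pos": [0.3467,-0.0133,0],"turn": [0,0,-0.035],"fingers": 1},{"delta_pos": [0.4133,-0.016,0],"turn": [0,0,-0.0425],"fingers": 1},{"delta_pos": [0.48,-0.0187,0],"turn": [0,0,-0.049],"fingers": 1},{"delta_pos": [0.5373,-0.0187,0],"turn": [0,0,-0.049],"fingers": 1},{"delta_pos": [0.5373,-0.0187,0],"turn": [0,0,-0.049],"fingers": 1},{"delta_pos": [0.5373,-0.0187,0],"turn": [0,0,-0.049],"fingers": 1},{"delta_pos": [0.5373,-0.0187,0],"turn": [0,0,-0.049],"fingers": 1}])

```text
clock: 12.12
position: [0.4874, 0.204, 0.1766]
ee_rot: [0.699, 0.715, -0.001, 0.0]
ft_force: [0.3, -0.2, -1.5]
grip_width: 0.472
grasp_force: 41.4
```

```bash
python3 -c "
from h import *
go(486.9,205.5,50,1.4)"
```

```text
delta [ 0.0017 -0.0003  0.1266] turn [-0.001  0.001 -0.001] cur yaw 1.3 pos [487.4 204.  176.6] j7 -0.61 j1 0.21 w 0.472 gf 41.4 F [ 0.3 -0.2 -1.5]
```

Scaled: 0.128 m / 0.75 = 0.1707, 0.001 m / 0.75 = 0.0013.

Emit:
move_arm(plan=[{"delta_pos": [0.0013,0,0.0667],"turn": [0,0,0],"fingers": 1},{"delta_pos": [0.0013,0,0.1333],"turn": [0,0,0],"fingers": 1},{"delta_pos": [0.0013,0,0.1627],"turn": [0,0,0],"fingers": 1},{"delta_pos": [0.0013,0,0.168],"turn": [0,0,0],"fingers": 1},{"delta_pos": [0.0013,0,0.168],"turn": [0,0,0],"fingers": 1},{"delta_pos": [0.0013,0,0.1693],"turn": [0,0,0],"fingers": 1},{"delta_pos": [0.0013,0,0.1707],"turn": [0,0,0],"fingers": 1}])

```text
clock: 13.0
position: [0.488, 0.2065, 0.0501]
ee_rot: [0.698, 0.716, 0.001, 0.001]
ft_force: [-0.7, -1.0, -2.2]
grip_width: 0.474
grasp_force: 41.5
```

```bash
python3 -c "
from h import *
go(486.9,205.5,48.5,1.4)"
```

```text
delta [-0.0009 -0.0012  0.0016] turn [ 0.002 -0.     0.   ] cur yaw 1.4 pos [488.  206.5  50.1] j7 -0.72 j1 0.14 w 0.474 gf 41.5 F [-0.7 -1.  -2.2]
```

Scaled: 0.001 m / 0.75 = 0.0013.

Emit:
move_arm(plan=[{"delta_pos": [0,0,0.0013],"turn": [0,0,0],"fingers": 1},{"delta_pos": [0,0,0.0013],"turn": [0,0,0],"fingers": 1}])

```text
clock: 13.25
position: [0.4877, 0.2065, 0.0487]
ee_rot: [0.698, 0.716, 0.0, 0.0]
ft_force: [-0.7, -0.6, 1.5]
grip_width: 0.47
grasp_force: 41.4
```

Scaled: 0.001 m / 0.75 = 0.0013.

Emit:
move_arm(plan=[{"delta_pos": [0,0,0.0013],"turn": [0,0,0],"fingers": 1},{"delta_pos": [0,0,0.0013],"turn": [0,0,0],"fingers": 1}])

```text
clock: 13.5
position: [0.4878, 0.2069, 0.0485]
ee_rot: [0.698, 0.716, 0.0, 0.0]
ft_force: [-5.2, -1.6, 13.5]
grip_width: 0.474
grasp_force: 42.6
```

Scaled: -0.12 m / 0.75 = -0.16, -0.08 m / 0.75 = -0.1067.

Emit:
move_arm(plan=[{"delta_pos": [0,0,-0.0013],"turn": [0,0,0],"fingers": 1},{"delta_pos": [0,0,-0.0013],"turn": [0,0,0],"fingers": 0.2},{"delta_pos": [0,0,-0.0013],"turn": [0,0,0],"fingers": 0.1},{"delta_pos": [0,0,-0.0013],"turn": [0,0,0],"fingers": 0.1},{"delta_pos": [0,0,-0.0013],"turn": [0,0,0],"fingers": 0.1},{"delta_pos": [0,0,-0.04],"turn": [0,0,0],"fingers": 0.1},{"delta_pos": [0,0,-0.1067],"turn": [0,0,0],"fingers": 0.1},{"delta_pos": [0,0,-0.16],"turn": [0,0,0],"fingers": 0.1},{"delta_pos": [0,0,-0.16],"turn": [0,0,0],"fingers": 0.1}])

```text
clock: 14.62
position: [0.489, 0.2072, 0.1703]
ee_rot: [0.698, 0.716, 0.002, 0.001]
ft_force: [0.3, -0.4, -0.9]
grip_width: 0.9
grasp_force: 0.0
```

```bash
python3 -c "
from h import *
go(580.6,-370.9,160,33)
c=np.load('top0.npz');P=cloud(c)*1000
a=np.radians(-57);d=P[...,:2]-[584.8,-377.4]
x=d@[np.cos(a),np.sin(a)];y=d@[-np.sin(a),np.cos(a)]
m=(abs(x)<28)&(abs(y)<30)&(P[...,2]>12)
for k in range(-28,28,3):
    q=m&(x>=k)&(x<k+3)
    if q.any(): print(k,q.sum(),np.round(np.percentile(P[...,2][q],[5,50,95])),np.round([y[q].min(),y[q].max()]))
"
```

```text
delta [-0.5802  0.0772  0.0101] turn [ 0.005  0.    -0.551] cur yaw 1.4 pos [489.  207.2 170.3] j7 -0.62 j1 0.21 w 0.9 gf 0.0 F [ 0.3 -0.4 -0.9]
-22 44 [34. 55. 72.] [-7. 22.]
-19 80 [16. 56. 75.] [-24.  22.]
-16 31 [31. 73. 75.] [-23.  23.]
-13 27 [70. 72. 74.] [-22.  22.]
-10 19 [44. 69. 75.] [-23.  23.]
-7 34 [45. 68. 75.] [-12.  23.]
-4 31 [57. 71. 75.] [-22.  23.]
-1 31 [43. 72. 76.] [-22.  23.]
2 19 [70. 73. 76.] [-21.  23.]
5 9 [64. 71. 73.] [-19.  23.]
8 7 [68. 72. 74.] [13. 23.]
11 5 [70. 71. 74.] [13. 22.]
14 12 [40. 68. 73.] [-16.  24.]
17 10 [36. 67. 73.] [-19.  23.]
20 4 [37. 38. 39.] [-16.  -9.]
23 1 [36. 36. 36.] [-14. -14.]
```

Scaled: -0.58 m / 0.75 = -0.7733, 0.077 m / 0.75 = 0.1027, -0.551 rad / 4 = -0.1378.

Emit:
move_arm(plan=[{"delta_pos": [-0.7733,0.1027,0.0133],"turn": [0,0,-0.1378],"fingers": 0.05},{"delta_pos": [-0.7733,0.1027,0.0133],"turn": [0,0,-0.1378],"fingers": 0.05},{"delta_pos": [-0.7733,0.1027,0.0133],"turn": [0,0,-0.1378],"fingers": 0.05},{"delta_pos": [-0.7733,0.1027,0.0133],"turn": [0,0,-0.1378],"fingers": 0.05},{"delta_pos": [-0.7733,0.1027,0.0133],"turn": [0,0,-0.1378],"fingers": 0.05},{"delta_pos": [-0.7733,0.1027,0.0133],"turn": [0,0,-0.1378],"fingers": 0.05},{"delta_pos": [-0.7733,0.1027,0.0133],"turn": [0,0,-0.1378],"fingers": 0.05},{"delta_pos": [-0.7733,0.1027,0.0133],"turn": [0,0,-0.1378],"fingers": 0.05},{"delta_pos": [-0.7733,0.1027,0.0133],"turn": [0,0,-0.1378],"fingers": 0.05},{"delta_pos": [-0.7733,0.1027,0.0133],"turn": [0,0,-0.1378],"fingers": 0.05},{"delta_pos": [-0.7733,0.1027,0.0133],"turn": [0,0,-0.1378],"fingers": 0.05},{"delta_pos": [-0.7733,0.1027,0.0133],"turn": [0,0,-0.1378],"fingers": 0.05}])

```text
clock: 16.12
position: [0.5789, -0.3703, 0.156]
ee_rot: [0.477, 0.879, 0.0, -0.001]
ft_force: [0.6, 1.1, 0.1]
grip_width: 0.953
grasp_force: 0.0
```

```bash
python3 -c "
from h import *
go(580.6,-370.9,46,33)"
```

```text
delta [-0.0016  0.0012  0.11  ] turn [-0.    -0.002  0.001] cur yaw 33.0 pos [ 578.9 -370.3  156. ] j7 0.9 j1 0.87 w 0.953 gf 0.0 F [0.6 1.1 0.1]
```

Scaled: 0.113 m / 0.75 = 0.1507, 0.08 m / 0.75 = 0.1067.

Emit:
move_arm(plan=[{"delta_pos": [0,0,0.0533],"turn": [0,0,0],"fingers": 0.05},{"delta_pos": [0,0,0.1067],"turn": [0,0,0],"fingers": 0.05},{"delta_pos": [0,0,0.1507],"turn": [0,0,0],"fingers": 0.05},{"delta_pos": [0,0,0.1507],"turn": [0,0,0],"fingers": 0.05},{"delta_pos": [0,0,0.1507],"turn": [0,0,0],"fingers": 0.3},{"delta_pos": [0,0,0.1507],"turn": [0,0,0],"fingers": 1},{"delta_pos": [0,0,0.1507],"turn": [0,0,0],"fingers": 1},{"delta_pos": [0,0,0.1507],"turn": [0,0,0],"fingers": 1},{"delta_pos": [0,0,0.1507],"turn": [0,0,0],"fingers": 1},{"delta_pos": [0,0,0.1507],"turn": [0,0,0],"fingers": 1}], force=45)

```text
clock: 17.38
position: [0.58, -0.3719, 0.0467]
ee_rot: [0.477, 0.879, -0.0, 0.002]
ft_force: [-1.8, 1.3, 6.0]
grip_width: 0.545
grasp_force: 45.8
```

```bash
python3 -c "
from h import *
go(580.6,-370.9,46,33)"
```

```text
delta [0.0005 0.0011 0.0007] turn [ 0.001  0.003 -0.   ] cur yaw 33.0 pos [ 580.  -371.9   46.7] j7 0.86 j1 0.85 w 0.545 gf 45.8 F [-1.8  1.3  6. ]
```

Scaled: -0.1 m / 0.75 = -0.1333, -0.07 m / 0.75 = -0.0933.

Emit:
move_arm(plan=[{"delta_pos": [0,0,-0.04],"turn": [0,0,0],"fingers": 1},{"delta_pos": [0,0,-0.0933],"turn": [0,0,0],"fingers": 1},{"delta_pos": [0,0,-0.1333],"turn": [0,0,0],"fingers": 1},{"delta_pos": [0,0,-0.1333],"turn": [0,0,0],"fingers": 1},{"delta_pos": [0,0,-0.1333],"turn": [0,0,0],"fingers": 1}])

```text
clock: 18.0
position: [0.5784, -0.3713, 0.1434]
ee_rot: [0.477, 0.879, -0.0, -0.001]
ft_force: [-0.4, 0.4, -2.8]
grip_width: 0.543
grasp_force: 47.1
```

```bash
python3 -c "
from h import *
go(492.1,-4.0,147,1.4)"
```

```text
delta [ 0.3551  0.1277 -0.0034] turn [-0.001 -0.001  0.552] cur yaw 33.0 pos [ 578.4 -371.3  143.4] j7 0.89 j1 0.87 w 0.543 gf 47.1 F [-0.4  0.4 -2.8]
```

Scaled: 0.355 m / 0.75 = 0.4733, 0.34 m / 0.75 = 0.4533, 0.552 rad / 4 = 0.138.

Emit:
move_arm(plan=[{"delta_pos": [0.0667,0.024,0],"turn": [0,0,0.02],"fingers": 1},{"delta_pos": [0.1333,0.048,0],"turn": [0,0,0.04],"fingers": 1},{"delta_pos": [0.2,0.072,0],"turn": [0,0,0.06],"fingers": 1},{"delta_pos": [0.2667,0.096,0],"turn": [0,0,0.08],"fingers": 1},{"delta_pos": [0.3333,0.12,0],"turn": [0,0,0.1],"fingers": 1},{"delta_pos": [0.4,0.144,0],"turn": [0,0,0.12],"fingers": 1},{"delta_pos": [0.4533,0.1627,0],"turn": [0,0,0.138],"fingers": 1},{"delta_pos": [0.4733,0.1707,0],"turn": [0,0,0.138],"fingers": 1},{"delta_pos": [0.4733,0.1707,0],"turn": [0,0,0.138],"fingers": 1},{"delta_pos": [0.4733,0.1707,0],"turn": [0,0,0.138],"fingers": 1},{"delta_pos": [0.4733,0.1707,0],"turn": [0,0,0.138],"fingers": 1}])

```text
clock: 19.38
position: [0.4931, -0.0055, 0.144]
ee_rot: [0.699, 0.715, -0.0, -0.0]
ft_force: [0.7, -0.3, -1.9]
grip_width: 0.542
grasp_force: 47.2
```

```bash
python3 -c "
from h import *
go(492.1,-4.0,50,1.4)"
```

```text
delta [ 0.0015 -0.0009  0.094 ] turn [-0.     0.    -0.002] cur yaw 1.3 pos [493.1  -5.5 144. ] j7 -0.16 j1 0.54 w 0.542 gf 47.2 F [ 0.7 -0.3 -1.9]
```

Scaled: 0.096 m / 0.75 = 0.128, 0.094 m / 0.75 = 0.1253.

Emit:
move_arm(plan=[{"delta_pos": [0,0,0.0533],"turn": [0,0,0],"fingers": 1},{"delta_pos": [0,0,0.1067],"turn": [0,0,0],"fingers": 1},{"delta_pos": [0,0,0.1253],"turn": [0,0,0],"fingers": 1},{"delta_pos": [0,0,0.128],"turn": [0,0,0],"fingers": 1},{"delta_pos": [0,0,0.128],"turn": [0,0,0],"fingers": 1},{"delta_pos": [0,0,0.128],"turn": [0,0,0],"fingers": 1}])

```text
clock: 20.12
position: [0.4939, -0.0042, 0.0496]
ee_rot: [0.699, 0.715, 0.001, 0.001]
ft_force: [0.2, 0.4, -2.0]
grip_width: 0.545
grasp_force: 47.2
```

```bash
python3 -c "
from h import *
go(492.1,-4.0,46.5,1.4)"
```

```text
delta [ 0.0002 -0.0018  0.003 ] turn [ 0.002  0.001 -0.001] cur yaw 1.4 pos [493.9  -4.2  49.6] j7 -0.25 j1 0.49 w 0.545 gf 47.2 F [ 0.2  0.4 -2. ]
```

Scaled: 0.003 m / 0.75 = 0.004, 0.002 m / 0.75 = 0.0027.

Emit:
move_arm(plan=[{"delta_pos": [0,0,0.0013],"turn": [0,0,0],"fingers": 1},{"delta_pos": [0,-0.0013,0.0027],"turn": [0,0,0],"fingers": 1},{"delta_pos": [0,-0.0013,0.004],"turn": [0,0,0],"fingers": 1},{"delta_pos": [0,-0.0013,0.004],"turn": [0,0,0],"fingers": 1}])

```text
clock: 20.62
position: [0.4923, -0.004, 0.0465]
ee_rot: [0.699, 0.716, -0.0, 0.001]
ft_force: [-5.5, 0.4, 14.6]
grip_width: 0.545
grasp_force: 48.6
```

Scaled: -0.1 m / 0.75 = -0.1333, -0.08 m / 0.75 = -0.1067.

Emit:
move_arm(plan=[{"delta_pos": [0,0,-0.0013],"turn": [0,0,0],"fingers": 1},{"delta_pos": [0,0,-0.0013],"turn": [0,0,0],"fingers": 0.2},{"delta_pos": [0,0,-0.0013],"turn": [0,0,0],"fingers": 0.1},{"delta_pos": [0,0,-0.0013],"turn": [0,0,0],"fingers": 0.1},{"delta_pos": [0,0,-0.0013],"turn": [0,0,0],"fingers": 0.1},{"delta_pos": [0,0,-0.04],"turn": [0,0,0],"fingers": 0.1},{"delta_pos": [0,0,-0.1067],"turn": [0,0,0],"fingers": 0.1},{"delta_pos": [0,0,-0.1333],"turn": [0,0,0],"fingers": 0.1},{"delta_pos": [0,0,-0.1333],"turn": [0,0,0],"fingers": 0.1}])

```text
clock: 21.75
position: [0.4929, -0.0041, 0.1468]
ee_rot: [0.699, 0.715, 0.001, 0.001]
ft_force: [-1.0, -0.1, -0.7]
grip_width: 0.901
grasp_force: 0.0
```

```bash
python3 -c "
from h import *
go(416.9,-349.0,140,70.7)"
```

```text
delta [-0.343  -0.0842  0.0068] turn [ 0.002  0.003 -1.21 ] cur yaw 1.4 pos [492.9  -4.1 146.8] j7 -0.16 j1 0.55 w 0.901 gf 0.0 F [-1.  -0.1 -0.7]
```

Scaled: -0.343 m / 0.75 = -0.4573, -0.084 m / 0.75 = -0.112, -1.21 rad / 4 = -0.3025.

Emit:
move_arm(plan=[{"delta_pos": [-0.4573,-0.112,0.0093],"turn": [0,0,-0.3025],"fingers": 0.1},{"delta_pos": [-0.4573,-0.112,0.0093],"turn": [0,0,-0.3025],"fingers": 0.1},{"delta_pos": [-0.4573,-0.112,0.0093],"turn": [0,0,-0.3025],"fingers": 0.1},{"delta_pos": [-0.4573,-0.112,0.0093],"turn": [0,0,-0.3025],"fingers": 0.1},{"delta_pos": [-0.4573,-0.112,0.0093],"turn": [0,0,-0.3025],"fingers": 0.1},{"delta_pos": [-0.4573,-0.112,0.0093],"turn": [0,0,-0.3025],"fingers": 0.1},{"delta_pos": [-0.4573,-0.112,0.0093],"turn": [0,0,-0.3025],"fingers": 0.1},{"delta_pos": [-0.4573,-0.112,0.0093],"turn": [0,0,-0.3025],"fingers": 0.1},{"delta_pos": [-0.4573,-0.112,0.0093],"turn": [0,0,-0.3025],"fingers": 0.1},{"delta_pos": [-0.4573,-0.112,0.0093],"turn": [0,0,-0.3025],"fingers": 0.1},{"delta_pos": [-0.4573,-0.112,0.0093],"turn": [0,0,-0.3025],"fingers": 0.1}])

```text
clock: 23.12
position: [0.4166, -0.3482, 0.1384]
ee_rot: [0.167, 0.986, -0.0, 0.0]
ft_force: [0.1, -0.2, -0.2]
grip_width: 0.901
grasp_force: 0.0
```

```bash
python3 -c "
from h import *
go(416.9,-349.0,49,70.7)"
```

```text
delta [-0.0005 -0.0007  0.0894] turn [-0.  0.  0.] cur yaw 70.7 pos [ 416.6 -348.2  138.4] j7 1.72 j1 1.08 w 0.901 gf 0.0 F [ 0.1 -0.2 -0.2]
```

Scaled: 0.09 m / 0.75 = 0.12, 0.07 m / 0.75 = 0.0933.

Emit:
move_arm(plan=[{"delta_pos": [-0.0013,-0.0013,0.0533],"turn": [0,0,0],"fingers": 0.2},{"delta_pos": [-0.0013,-0.0013,0.0933],"turn": [0,0,0],"fingers": 0.2},{"delta_pos": [-0.0013,-0.0013,0.12],"turn": [0,0,0],"fingers": 0.2},{"delta_pos": [-0.0013,-0.0013,0.12],"turn": [0,0,0],"fingers": 0.2},{"delta_pos": [-0.0013,-0.0013,0.12],"turn": [0,0,0],"fingers": 0.4},{"delta_pos": [-0.0013,-0.0013,0.12],"turn": [0,0,0],"fingers": 1},{"delta_pos": [-0.0013,-0.0013,0.12],"turn": [0,0,0],"fingers": 1},{"delta_pos": [-0.0013,-0.0013,0.12],"turn": [0,0,0],"fingers": 1},{"delta_pos": [-0.0013,-0.0013,0.12],"turn": [0,0,0],"fingers": 1},{"delta_pos": [-0.0013,-0.0013,0.12],"turn": [0,0,0],"fingers": 1},{"delta_pos": [-0.0013,-0.0013,0.12],"turn": [0,0,0],"fingers": 1}], force=60)

```text
clock: 24.5
position: [0.4175, -0.3507, 0.0497]
ee_rot: [0.168, 0.986, -0.001, 0.001]
ft_force: [-1.0, 2.3, 7.1]
grip_width: 0.365
grasp_force: 60.5
```

```bash
python3 -c "
from h import *
go(416.9,-349.0,49,70.7)"
```

```text
delta [0.0012 0.0014 0.0007] turn [-0.001  0.002  0.   ] cur yaw 70.7 pos [ 417.5 -350.7   49.7] j7 1.67 j1 1.05 w 0.365 gf 60.5 F [-1.   2.3  7.1]
```

Scaled: -0.12 m / 0.75 = -0.16, -0.08 m / 0.75 = -0.1067.

Emit:
move_arm(plan=[{"delta_pos": [0,0,-0.04],"turn": [0,0,0],"fingers": 1},{"delta_pos": [0,0,-0.1067],"turn": [0,0,0],"fingers": 1},{"delta_pos": [0,0,-0.16],"turn": [0,0,0],"fingers": 1},{"delta_pos": [0,0,-0.16],"turn": [0,0,0],"fingers": 1},{"delta_pos": [0,0,-0.16],"turn": [0,0,0],"fingers": 1}])

```text
clock: 25.12
position: [0.4162, -0.35, 0.1676]
ee_rot: [0.168, 0.986, 0.0, -0.0]
ft_force: [-1.4, 0.7, -2.9]
grip_width: 0.365
grasp_force: 60.4
```

```bash
python3 -c "
from h import *
go(599.3,110.5,168,91.4)"
```

```text
delta [-2.050e-02  4.952e-01 -4.000e-04] turn [ 0.    -0.001 -0.361] cur yaw 70.7 pos [ 416.2 -350.   167.6] j7 1.74 j1 1.1 w 0.365 gf 60.4 F [-1.4  0.7 -2.9]
```

Scaled: 0.495 m / 0.75 = 0.66, 0.48 m / 0.75 = 0.64, -0.361 rad / 4 = -0.0903.

Emit:
move_arm(plan=[{"delta_pos": [-0.0027,0.0667,0],"turn": [0,0,-0.01],"fingers": 1},{"delta_pos": [-0.0053,0.1333,0],"turn": [0,0,-0.02],"fingers": 1},{"delta_pos": [-0.008,0.2,0],"turn": [0,0,-0.03],"fingers": 1},{"delta_pos": [-0.012,0.28,0],"turn": [0,0,-0.04],"fingers": 1},{"delta_pos": [-0.0147,0.36,0],"turn": [0,0,-0.05],"fingers": 1},{"delta_pos": [-0.0187,0.44,0],"turn": [0,0,-0.06],"fingers": 1},{"delta_pos": [-0.0213,0.52,0],"turn": [0,0,-0.07],"fingers": 1},{"delta_pos": [-0.024,0.5867,0],"turn": [0,0,-0.08],"fingers": 1},{"delta_pos": [-0.0267,0.64,0],"turn": [0,0,-0.0903],"fingers": 1},{"delta_pos": [-0.0267,0.66,0],"turn": [0,0,-0.0903],"fingers": 1},{"delta_pos": [-0.0267,0.66,0],"turn": [0,0,-0.0903],"fingers": 1},{"delta_pos": [-0.0267,0.66,0],"turn": [0,0,-0.0903],"fingers": 1}])

```text
clock: 26.62
position: [0.599, 0.1084, 0.1676]
ee_rot: [-0.011, 1.0, -0.001, -0.001]
ft_force: [-0.1, 0.5, -1.9]
grip_width: 0.364
grasp_force: 60.5
```

```bash
python3 -c "
from h import *
go(599.3,110.5,53,91.4)"
```

```text
delta [-0.0005  0.0023  0.1146] turn [-0.001 -0.001 -0.002] cur yaw 91.3 pos [599.  108.4 167.6] j7 1.09 j1 0.37 w 0.364 gf 60.5 F [-0.1  0.5 -1.9]
```

Scaled: 0.115 m / 0.75 = 0.1533, 0.001 m / 0.75 = 0.0013.

Emit:
move_arm(plan=[{"delta_pos": [0,0.0013,0.0667],"turn": [0,0,0],"fingers": 1},{"delta_pos": [0,0.0013,0.12],"turn": [0,0,0],"fingers": 1},{"delta_pos": [0,0.0013,0.1493],"turn": [0,0,0],"fingers": 1},{"delta_pos": [0,0.0013,0.1533],"turn": [0,0,0],"fingers": 1},{"delta_pos": [0,0.0013,0.1533],"turn": [0,0,0],"fingers": 1},{"delta_pos": [0,0.0013,0.1533],"turn": [0,0,0],"fingers": 1}])

```text
clock: 27.38
position: [0.6002, 0.1115, 0.0549]
ee_rot: [-0.012, 1.0, 0.0, 0.001]
ft_force: [-0.6, 0.7, -2.2]
grip_width: 0.362
grasp_force: 60.4
```

```bash
python3 -c "
from h import *
go(599.3,110.5,49.5,91.4)"
```

```text
delta [ 0.0009 -0.001   0.0054] turn [ 0.     0.002 -0.   ] cur yaw 91.4 pos [600.2 111.5  54.9] j7 1.02 j1 0.32 w 0.362 gf 60.4 F [-0.6  0.7 -2.2]
```

Emit:
move_arm(plan=[{"delta_pos": [0,0,0.0027],"turn": [0,0,0],"fingers": 1},{"delta_pos": [0,0,0.004],"turn": [0,0,0],"fingers": 1},{"delta_pos": [0,0,0.0053],"turn": [0,0,0],"fingers": 1},{"delta_pos": [0,0,0.0053],"turn": [0,0,0],"fingers": 1}])

```text
clock: 27.88
position: [0.5993, 0.1114, 0.0498]
ee_rot: [-0.012, 1.0, -0.0, 0.0]
ft_force: [-3.2, -1.2, 3.9]
grip_width: 0.366
grasp_force: 61.1
```

Emit:
move_arm(plan=[{"delta_pos": [0,0,0.0013],"turn": [0,0,0],"fingers": 1},{"delta_pos": [0,0,0.0013],"turn": [0,0,0],"fingers": 1}])

```text
clock: 28.12
position: [0.5992, 0.1114, 0.0497]
ee_rot: [-0.012, 1.0, -0.0, 0.0]
ft_force: [-8.6, -2.5, 14.6]
grip_width: 0.362
grasp_force: 62.6
```

Scaled: -0.16 m / 0.75 = -0.2133, -0.13 m / 0.75 = -0.1733.

Emit:
move_arm(plan=[{"delta_pos": [0,0,-0.0013],"turn": [0,0,0],"fingers": 1},{"delta_pos": [0,0,-0.0013],"turn": [0,0,0],"fingers": 0.4},{"delta_pos": [0,0,-0.0013],"turn": [0,0,0],"fingers": 0.3},{"delta_pos": [0,0,-0.0013],"turn": [0,0,0],"fingers": 0.3},{"delta_pos": [0,0,-0.0013],"turn": [0,0,0],"fingers": 0.3},{"delta_pos": [0,0,-0.04],"turn": [0,0,0],"fingers": 0.3},{"delta_pos": [0,0,-0.1067],"turn": [0,0,0],"fingers": 0.3},{"delta_pos": [0,0,-0.1733],"turn": [0,0,0],"fingers": 0.3},{"delta_pos": [0,0,-0.2133],"turn": [0,0,0],"fingers": 0.3},{"delta_pos": [0,0,-0.2133],"turn": [0,0,0],"fingers": 0.3}])

```text
clock: 29.38
position: [0.6003, 0.1119, 0.211]
ee_rot: [-0.012, 1.0, 0.0, 0.002]
ft_force: [-0.3, 0.4, -0.6]
grip_width: 0.693
grasp_force: 0.0
```

Scaled: -0.59 m / 0.75 = -0.7867, -0.54 m / 0.75 = -0.72.

Emit:
move_arm(plan=[{"delta_pos": [0,-0.08,0],"turn": [0,0,0],"fingers": 0.3},{"delta_pos": [0,-0.16,0],"turn": [0,0,0],"fingers": 0.3},{"delta_pos": [0.0533,-0.24,0],"turn": [0,0,0],"fingers": 0.3},{"delta_pos": [0.1067,-0.32,0],"turn": [0,0,0],"fingers": 0.3},{"delta_pos": [0.16,-0.4,0],"turn": [0,0,0],"fingers": 0.3},{"delta_pos": [0.2,-0.48,0],"turn": [0,0,0],"fingers": 0.3},{"delta_pos": [0.24,-0.56,0],"turn": [0,0,0],"fingers": 0.3},{"delta_pos": [0.2667,-0.64,0],"turn": [0,0,0],"fingers": 0.3},{"delta_pos": [0.2933,-0.72,0],"turn": [0,0,0],"fingers": 0.3},{"delta_pos": [0.3333,-0.7867,0],"turn": [0,0,0],"fingers": 0.3},{"delta_pos": [0.3333,-0.7867,0],"turn": [0,0,0],"fingers": 0.3},{"delta_pos": [0.3333,-0.7867,0],"turn": [0,0,0],"fingers": 0.3}])

```text
clock: 30.88
position: [0.3607, -0.487, 0.2065]
ee_rot: [-0.009, 1.0, 0.001, -0.001]
ft_force: [0.8, 0.5, -0.6]
grip_width: 0.701
grasp_force: 0.0
```

```bash
python3 - <<'E'
from h import *
print(np.round(get_obs()["position"],3))
c=load('top','3');s=load('scene','3');P=cloud(c)
cv2.imwrite('pics/t3.png',cv2.resize(c['color'][140:300,70:300,::-1],(800,557)))
cv2.imwrite('pics/s3.png',cv2.resize(s['color'][110:260,140:440,::-1],(800,400)))
def sel(x,y,r,z0):
    return P[(np.hypot(P[...,0]*1000-x,P[...,1]*1000-y)<r)&(P[...,2]>z0)&(P[...,2]<.12)]
print("cube",rect(sel(489,108,30,.055)),"lens",rect(sel(487,206,35,.06)),"mirror",rect(sel(492,-4,40,.066)),"stage",rect(sel(599,111,35,.055)),"base",rect(sel(611,111,60,.012)))
print("table",rect(sel(489,108,34,.03)),"laser",rect(sel(483,341,110,.068)))
E
```

```text
[ 0.361 -0.487  0.206]
cube [490.9, 107.4, 30.9, 30.4, 0.2] lens [487.6, 207.0, 40.1, 13.3, 2.4] mirror [494.7, -10.1, 37.5, 46.9, 88.9] stage [598.4, 110.1, 30.7, 19.1, 89.2] base [608.4, 110.0, 46.8, 111.5, 88.5]
table [489.2, 108.6, 58.2, 57.9, 88.7] laser [483.6, 341.6, 43.8, 150.8, 1.6]
```

View pics/t3.png

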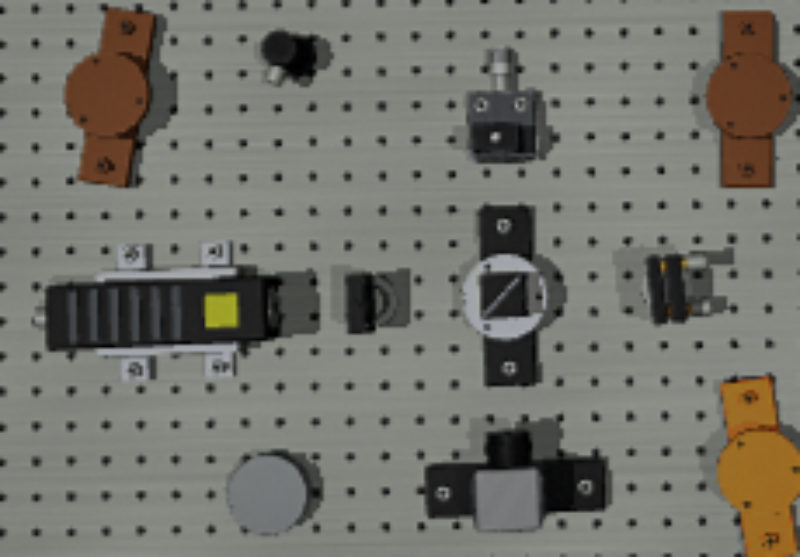

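View pics/s3.png

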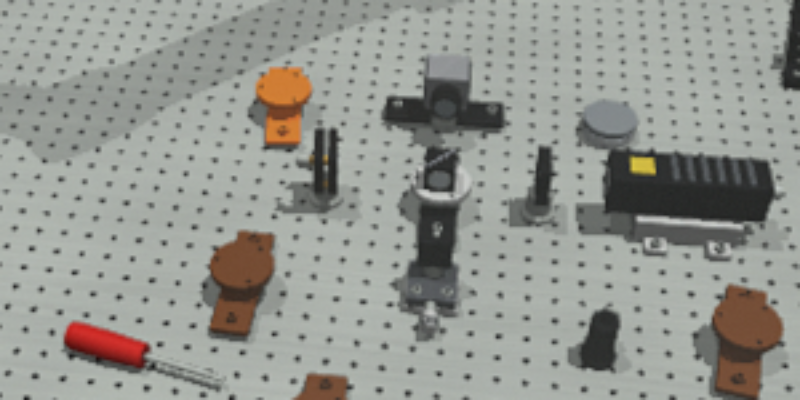

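Both pictures agree with the measurements. The cube is centred on the disc (505,297) with "/" line, lens at (360,303), mirror at (667,288) facing the cube and stage mirror at (502,135) facing it. All are upright, within about 3 mm of target. Handing in.

```bash
python3 -c "
from workcell import *
print(hand_in())"
```

```text
the job is handed in; nothing more can be done
None
```

The job is handed in: in the last pictures the cube, lens and both mirrors stand upright and let go, each about 3 mm or less from its target and square; I moved nothing else, and `hand_in()` returned no verdict.

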